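# Seat the glue pot in its warmer and start the heat

### The arm

A 7-joint arm with a two-finger parallel gripper is mounted at the origin on a cart in front of the work surface, level with it; the furniture and walls round the work are solid. World frame = base frame: x ahead of the robot, y to its left, z up, the work surface at z = 0. Lengths are in m, angles in rad, forces in N, time in s.
With the tool pointing down it reaches from about 0.4 to 0.9 m from the base axis. Payload 5.5 kg.
Tool frame: the origin (TCP) lies on the centre line of the jaws, within the pads' length; the fingertips stand 19 mm ahead of it and the grasp point (between the pads) is the TCP (arm.nose_length is the distance from the TCP to the fingertips, in m); z points along the fingers, y is the line along which they close (so a half turn about z gives the same grasp; the last joint's range is limited). The gripper opens to 85 mm and grips with 20 to 120 N. Pads are 22 mm wide; open, the fingers measure 114 mm over their backs; the gripper's body (76 mm by 85 mm) begins 54 mm behind the grasp point. The pads swing forward as they close: fully open they stand 13 mm farther back than shut.
Start: joints at [1.515, 0.501, -0.427, 1.55, 0.221, 1.138, -0.21], TCP at [0.204, -0.617, 0.25] pointing down, gripper open.
Joint ranges: [-2.88, 2.88], [-0.31, 2.03], [-1.54, 1.56], [0.2, 2.42], [-1.41, 4.55], [0.19, 2.02], [-2.57, 2.57]. Speed limits (rad/s): [2.57, 2.57, 3.14, 3.14, 3.14, 3.14, 3.14].

### API

Orientations are given as a 3x3 rotation matrix whose columns are the frame's x, y, z axes.
In Python, from workcell import arm gives the robot as it stands. The module is installed in compiled form; this text tells all that it offers.
- The arm moves only by the shell command python3 -m inch 'ROWS' [FORCE]. ROWS is JSON, a list of rows, each a list of 3 entries, a list of its own where there are three numbers: the shift along the world's x, y, z scaled (see below), then the turn, a rotation vector about the world's x, y, z scaled (see below), then the opening, from -1 (shut) to 1 (fully open). In form: [[[x, y, z], [ax, ay, az], hand], ...]. A call has 1 to 5 rows; each row shifts and turns the commanded pose from where the row before left it; what a row does not reach is not made up. The controller multiplies each number of a shift by 0.1 m and each number of a turn by 45 degrees. A row lasts 1/10 s, in which the tool goes at most 50 mm and 8.59 degrees, less where a joint would pass 70% of its speed; a pose out of reach is approached as far as the arm can. A call with a number of a shift or a turn outside -1 to 1 is refused whole. A call with a gripper value outside its range is refused whole. The fingers move at their own pace and stop on an object; FORCE is the grip in N (left out, the last holds). Time passes only in rows, so rows that do not move let the fingers close. It gives the time, the measured TCP pose, the force and the opening at its end, in the units of the state.
- arm.observe(): the state, without advancing time (a new reading comes with each control period).
- arm.grab_frame(name): name is "side" or "top" or "wrist"; returns the picture (384x512x3 uint8, blue, green, red); there is no depth.
- arm.camera_model(name): a dict with "fov_y" (degrees; the focal length in pixels is half the picture's height over the tangent of half this angle, whatever the lens; pixels are square), "cx", "cy" (the principal point, pixels), "eye" and "rotation" of the camera in the world. Camera axes: x right, y down, z forward; pixel columns grow to the right and rows downward; lengths in m; the calibration is good to about 2 mm. A picture is of the moment at which its call begins: read the wrist's pose just before it. camera_model takes no time and is no camera call; for the wrist camera it gives the pose at the moment of the call.
- arm.hand_in(): hands the job in, once; it reports no verdict.
The state is a dict: "t": time; "joint_pos": joint angles; "qd": joint speeds; "joint_torque": joint torques, N m; "tool_pos": TCP position; "tool_rot": TCP orientation; "contact_force": force on the tool from outside, world axes, zero at the start; "ft_torque": the same for the moment, N m; "grip_width": finger opening in m.
Only numpy, scipy, OpenCV 4.12 (cv2) and the standard library are available. Lean on these libraries where they do the work, as an engineer would, in place of code of your own. Each camera call takes 0.05 s, during which the arm holds its last target. There are 200 camera calls.

### The job

Get the glue warming. Stand the blue lidded glue pot, which lies on its side, upright on the bench and let go of it; then pick it up from above and let it down gently into the warmer's tapered well until the two tapers just meet, without dropping it in or pressing it down, so that a clear gap stays under its flange and it will lift out again. Once it rests there released, push the warmer's spring-centred toggle over to the green mark, hold it for about two seconds and let it spring back to the middle, leaving the other things on the bench where they are.

Things in the scene. Friction and masses are not known exactly. Their poses are not given: they have to be found in the camera images.
- glue_pot: Blue lidded glue pot, 115 mm tall, 0.4 kg; starts lying on foot edge and flange rim, axis 10 deg off level, knob the higher end, pointing roughly left (+y). Origin: centre of the foot's underside; z axis runs from foot to knob. Plain cone, 46 mm across at the foot, 56 mm at 42 mm, 62 mm at 70 mm; steel flange 70 mm across from 70 to 75 mm; low fixed lid to 84 mm. Smooth, can roll.
- pot_knob (a point): Centre of the pot's black knob, 104.5 mm from the foot on the pot's axis. The knob is a cylinder about that axis, 26 mm across, from 94 to 115 mm; below it a neck 13 mm across down to the lid at 84 mm.
- warmer: Electric glue warmer, fixed: dark base plate 130 x 250 x 22 mm (x, y, z), on it a round dark drum (115 mm across, rim 92 mm above the bench) towards +y (left) and a grey control box (100 x 84 mm, top 58 mm above the bench) towards -y (right). Origin: under the middle of the base plate, at bench height; z up.
- well_mouth (a point): Centre of the rim of the drum's tapered well, 92 mm above the bench, (0, 62, 92) mm in the warmer's frame. Well: 60 mm across at the rim, taper as the pot's, 70 mm deep. Set in lightly, the pot's flange stays 8 to 10 mm above the rim (foot 61 mm below it) and cone and wall squeeze each other with 10 to 60 N in all; a push over 15 N or a fall over 5 mm may wedge it (over 80 N).
- toggle (a joint): Angle of the steel toggle on the control box, rad: 0 upright, where its spring returns it; to +0.42 leaning towards the green mark, to -0.42 towards the red. Pivot at (0, -73, 62) mm in the warmer's frame, about its x axis. Full travel takes 3 N at the tip, 7 N near the root.
- toggle_tip (a point): Top of the toggle's bat, 41 mm above its pivot (103 mm above the bench when centred); the bat is 12 mm across at the top. Moves with the toggle.
- green_mark (a point): Green round mark on the control box beside the toggle, 24 mm from the toggle towards the warmer's -y end (away from the drum), 60 mm above the bench. The red mark is on the other side of the toggle.
- glue_jar: Small jar of glue pearls with a dark screw lid, 59 mm across and 76 mm tall, standing loose. Origin: centre of its underside. A bystander.
- wax_tin: Flat round wax tin, 67 mm across and 24 mm tall, lying loose. Origin: centre of its underside. A bystander.
- oak_wedge: Small pale oak wedge, 26 x 80 x 18 mm (x, y, z), lying loose. Origin: centre of its underside. A bystander.

How it is judged:
By the outcome, as a careful person would: the job done as asked, in the order asked, and still so for the second after the job is handed in, with the robot touching nothing.
It also fails if it takes over 72 s, if anything falls off the work surface, if the arm or the gripper's body presses on something with over 40 N, if the wrist force passes 120 N, or if a joint passes its speed limit or range.

## Working session

There is one attempt and no reset: what is moved stays moved. The work goes in short steps, Python scripts to look and compute and a shell command to move; the robot and the scene stay as the last step left them, time stands still between calls to the robot, and variables do not carry over. Pictures are saved under pics/ and viewed, on a budget of 14 in all, crops included, one or two more only if the job needs it, and the job is handed in when it is done.

```bash
mkdir -p pics; cat > h.py <<'E'
from workcell import arm
import numpy as np, cv2
def ray(m,u,v):
    f=192/np.tan(np.radians(m["fov_y"])/2)
    d=np.array(m["rotation"])@np.array([(u-m["cx"])/f,(v-m["cy"])/f,1.]); return np.array(m["eye"]),d
def onz(m,u,v,z):
    e,d=ray(m,u,v); return e+d*(z-e[2])/d[2]
def proj(m,p):
    f=192/np.tan(np.radians(m["fov_y"])/2)
    c=np.array(m["rotation"]).T@(np.array(p)-np.array(m["eye"])); return m["cx"]+f*c[0]/c[2],m["cy"]+f*c[1]/c[2]
def tri(m1,a,m2,b):
    e1,d1=ray(m1,*a);e2,d2=ray(m2,*b)
    s=np.linalg.lstsq(np.c_[d1,-d2],e2-e1,rcond=None)[0]
    p,q=e1+s[0]*d1,e2+s[1]*d2; return (p+q)/2,np.linalg.norm(p-q)
E
python3 - <<'E'
from h import *
a=arm.grab_frame("top");b=arm.grab_frame("side")
cv2.imwrite("pics/top0.png",a);cv2.imwrite("pics/side0.png",b)
cv2.imwrite("pics/v0.png",a);
for n in("top","side","wrist"):
    m=arm.camera_model(n);print(n,m["fov_y"],m["cx"],m["cy"],np.round(m["eye"],3),np.round(m["rotation"],2).tolist())
print({k:np.round(v,3).tolist() for k,v in arm.observe().items()})
E
```

```text
top 53.74226494333116 262.2455465437303 186.70276147082402 [0.495 0.007 1.11 ] [[-0.03, -1.0, 0.08], [-1.0, 0.03, 0.02], [-0.02, -0.08, -1.0]]
side 54.340682557342625 262.2378063946232 192.31070711191336 [0.37  0.91  0.554] [[-0.97, -0.13, 0.21], [-0.25, 0.43, -0.87], [0.02, -0.89, -0.45]]
wrist 69.60748775060426 254.19753139838917 186.58867711673432 [ 0.271 -0.595  0.373] [[0.31, -0.91, -0.26], [-0.95, -0.3, -0.08], [-0.0, 0.27, -0.96]]
{'t': 0.1, 'joint_pos': [1.515, 0.502, -0.427, 1.551, 0.221, 1.138, -0.21], 'qd': [-0.001, -0.002, -0.002, -0.002, -0.0, 0.001, 0.0], 'joint_torque': [-0.011, -57.081, -5.838, -28.175, 0.01, 0.006, -0.0], 'tool_pos': [0.203, -0.617, 0.249], 'tool_rot': [[0.95, 0.313, -0.001], [0.313, -0.95, 0.002], [0.0, -0.002, -1.0]], 'contact_force': [-0.324, 0.285, 0.685], 'ft_torque': [-0.001, -0.056, 0.01], 'grip_width': 0.085}
```

View pics/top0.png

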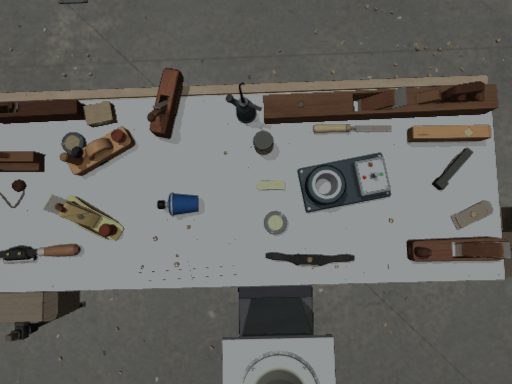

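View pics/side0.png

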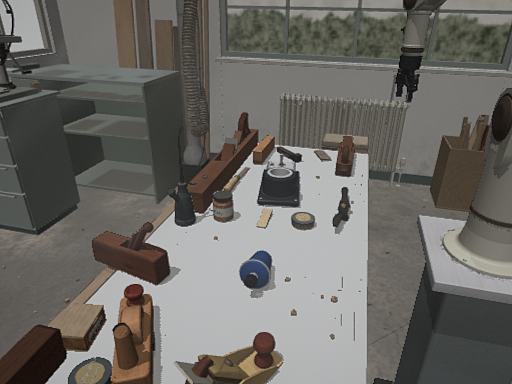

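The top view shows the pot at (183,204) with its knob at (161,205) towards +y. The well is at about (326,184), the control box at (372,176), the jar at (263,143), the tin at (275,222) and the wedge at (271,185). The side view agrees.

```bash
python3 - <<'E'
from h import *
for n in("top","side"):
    im=cv2.imread(f"pics/{n}0.png");m=arm.camera_model(n)
    hsv=cv2.cvtColor(im,cv2.COLOR_BGR2HSV)
    mk=cv2.inRange(hsv,(105,120,40),(130,255,255))
    k,l,s,c=cv2.connectedComponentsWithStats(mk)
    i=1+s[1:,4].argmax();print(n,"blue",s[i],c[i]); 
    g=im.max(2)
    x,y,w,h,_=s[i]
    r=(slice(y-5,y+h+5),slice(x-15,x+w)) if n=="top" else (slice(y,y+h+10),slice(x,x+w))
    kk=(g[r]<50)&(mk[r]==0); ys,xs=np.nonzero(kk);print("dark",xs.mean()+r[1].start,ys.mean()+r[0].start,len(xs))
    if n=="top":
        print("pot body",onz(m,*c[i],.035),"knob",onz(m,xs.mean()+r[1].start,ys.mean()+r[0].start,.041))
        for nm,u,v,z in(("well",326,185,.092),("boxc",372,176,.058),("jar",263,143,.076),("tin",275,222,.024),("wedge",271,185,.018)):print(nm,onz(m,u,v,z).round(3))
        a=cv2.resize(im[140:225,130:225],None,fx=4,fy=4,interpolation=2);b=cv2.resize(im[140:225,295:395],None,fx=4,fy=4,interpolation=2)
        cv2.imwrite("pics/c1.png",np.hstack([a,b]))
E
```

```text
top blue [173 194  25  21 437] [184.30663616 203.66132723]
dark 161.16666666666666 204.61111111111111 54
pot body [0.53830122 0.25467374 0.035     ] knob [0.53734335 0.31937722 0.041     ]
well [ 0.575 -0.142  0.092]
boxc [ 0.598 -0.275  0.058]
jar [0.698 0.024 0.076]
tin [ 0.479 -0.002  0.024]
wedge [0.585 0.006 0.018]
side blue [241 262  27  16 180] [254.21666667 267.25      ]
dark 250.5206611570248 281.02479338842977 121
```

View pics/c1.png

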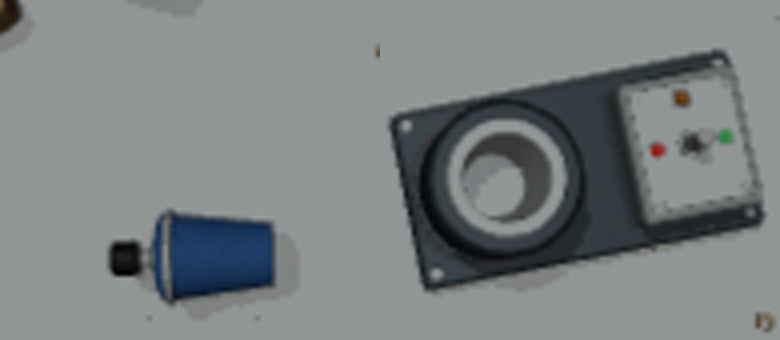

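The crop shows the pot's axis almost exactly along +y, with the knob at about (0.537, 0.319). The warmer is yawed about +10°, with the green mark at its -y end and the red one on the drum side. I'll move over the knob and turn the jaws to close along x.

```bash

python3 -m inch '[[[0.13,0.39,0],[0,0,0.067],1],[[0.13,0.39,0],[0,0,0.067],1],[[0.13,0.39,0],[0,0,0.067],1],[[0.13,0.39,0],[0,0,0.067],1],[[0.13,0.39,0],[0,0,0.067],1]]'
python3 -m inch '[[[0.13,0.39,0],[0,0,0.067],1],[[0.13,0.39,0],[0,0,0.067],1],[[0.13,0.39,0],[0,0,0.067],1],[[0.13,0.39,0],[0,0,0.067],1],[[0.13,0.39,0],[0,0,0.067],1]]'
python3 -m inch '[[[0.13,0.39,0],[0,0,0.067],1],[[0.13,0.39,0],[0,0,0.067],1],[[0.13,0.39,0],[0,0,0.067],1],[[0.13,0.39,0],[0,0,0.067],1],[[0.13,0.39,0],[0,0,0.067],1]]'
python3 -m inch '[[[0.13,0.39,0],[0,0,0.067],1],[[0.13,0.39,0],[0,0,0.067],1],[[0.13,0.39,0],[0,0,0.067],1],[[0.13,0.39,0],[0,0,0.067],1],[[0.13,0.39,0],[0,0,0.067],1]]'
python3 - <<'E'
from h import *
o=arm.observe();print(o["t"],o["tool_pos"],np.round(o["tool_rot"],3),np.round(o["joint_pos"],2))
E
```

```text
t: 0.6
tool_pos: [0.2689, -0.4204, 0.2499]
tool_rot: [[0.834, 0.551, -0.0], [0.551, -0.834, 0.001], [0.0, -0.001, -1.0]]
contact_force: [0.9, -1.2, 0.6]
grip_width: 0.0853
t: 1.1
tool_pos: [0.3337, -0.2255, 0.2502]
tool_rot: [[0.662, 0.749, -0.0], [0.749, -0.662, -0.0], [-0.0, -0.0, -1.0]]
contact_force: [0.4, 0.0, -0.3]
grip_width: 0.0853
t: 1.6
tool_pos: [0.3987, -0.0308, 0.2504]
tool_rot: [[0.445, 0.896, 0.0], [0.896, -0.445, -0.001], [-0.001, 0.001, -1.0]]
contact_force: [0.2, 1.2, 0.3]
grip_width: 0.0858
t: 2.1
tool_pos: [0.464, 0.164, 0.2499]
tool_rot: [[0.197, 0.98, -0.0], [0.98, -0.197, -0.0], [-0.0, -0.0, -1.0]]
contact_force: [1.2, -1.9, 0.3]
grip_width: 0.0855
2.1 [0.46400449 0.16396587 0.2499145 ] [[ 0.197  0.98  -0.   ]
 [ 0.98  -0.197 -0.   ]
 [-0.    -0.    -1.   ]] [ 0.51  0.36 -1.09  1.92  0.37  1.07 -0.93]
```

```bash

python3 -m inch '[[[0.18,0.38,-0.12],[0,0,0.063],1],[[0.18,0.38,-0.12],[0,0,0.063],1],[[0.18,0.38,-0.12],[0,0,0.063],1],[[0.19,0.38,-0.12],[0,0,0.063],1],[[0,0,0],[0,0,0],1]]'
python3 - <<'E'
from h import *
m=arm.camera_model("wrist");a=arm.grab_frame("wrist");cv2.imwrite("pics/w1.png",a)
np.save("w1.npy",m,allow_pickle=True)
print(proj(m,[.537,.319,.041]))
E
```

```text
t: 2.6
tool_pos: [0.5355, 0.3204, 0.1995]
tool_rot: [[-0.005, 1.0, -0.004], [1.0, 0.005, 0.004], [0.004, -0.004, -1.0]]
contact_force: [-1.2, 0.5, -0.6]
grip_width: 0.0855
(np.float64(255.00859691575914), np.float64(179.02662101015306))
```

View pics/w1.png

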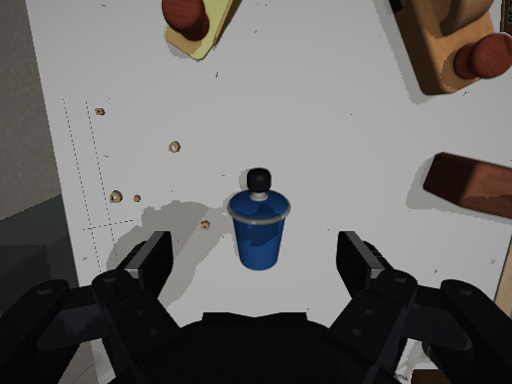

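The wrist view shows the knob at (259,180), 4 px from the prediction, so the measurements agree. The flange is centred at about (259,205) and the foot at (258,260).

```bash
python3 - <<'E'
from h import *
m=np.load("w1.npy",allow_pickle=True).item()
im=cv2.imread("pics/w1.png")
k=(im[155:200,235:285].max(2)<60).astype(np.uint8);n,l,s,c=cv2.connectedComponentsWithStats(k)
i=1+s[1:,4].argmax();u,v=c[i]+[235,155];print(u,v,s[i])
print(onz(m,u,v,.041),onz(m,u,v,.045))
for a,z in(((259,268),0.02),((230,208),.035),((289,208),.035)):print(onz(m,*a,z))
E
```

```text
257.5850144092219 183.55907780979828 [  0  13  50  32 694]
[0.53975799 0.31408235 0.041     ] [0.53972085 0.31515323 0.045     ]
[0.54273303 0.19993915 0.02      ]
[0.50952631 0.28422519 0.035     ]
[0.57483118 0.28474559 0.035     ]
```

```bash

python3 -m inch '[[[0.02,0,-0.4],[0,0,0],1],[[0.03,0,-0.4],[0,0,0],1],[[0,0,-0.4],[0,0,0],1],[[0,0,-0.25],[0,0,0],1],[[0,0,-0.12],[0,0,0],1]]'
python3 -m inch '[[[0,0,0],[0,0,0],-1],[[0,0,0],[0,0,0],-1],[[0,0,0],[0,0,0],-1],[[0,0,0],[0,0,0],-1],[[0,0,0],[0,0,0],-1]]' 80
python3 -m inch '[[[0,0,0],[0,0,0],-1],[[0,0,0],[0,0,0],-1],[[0,0,0],[0,0,0],-1]]' 

```

```text
t: 3.15
tool_pos: [0.5407, 0.3118, 0.0428]
tool_rot: [[0.003, 1.0, -0.003], [1.0, -0.003, -0.003], [-0.003, -0.003, -1.0]]
contact_force: [-0.0, -0.1, 0.3]
grip_width: 0.0853
t: 3.65
tool_pos: [0.5423, 0.3155, 0.0469]
tool_rot: [[0.002, 1.0, 0.002], [1.0, -0.002, 0.001], [0.001, 0.002, -1.0]]
contact_force: [-1.8, -0.3, 5.3]
grip_width: 0.0234
t: 3.95
tool_pos: [0.5422, 0.3156, 0.0468]
tool_rot: [[0.001, 1.0, 0.002], [1.0, -0.001, 0.001], [0.001, 0.002, -1.0]]
contact_force: [-0.5, -0.8, 7.1]
grip_width: 0.0233
```

```bash
python3 - <<'E'
from h import *
a=arm.grab_frame("wrist");b=arm.grab_frame("side")
cv2.imwrite("pics/w2.png",np.hstack([cv2.resize(a,(400,300)),cv2.resize(b[215:315,190:323],(400,300),interpolation=2)]))
E
```

```text
(no output)
```

View pics/w2.png

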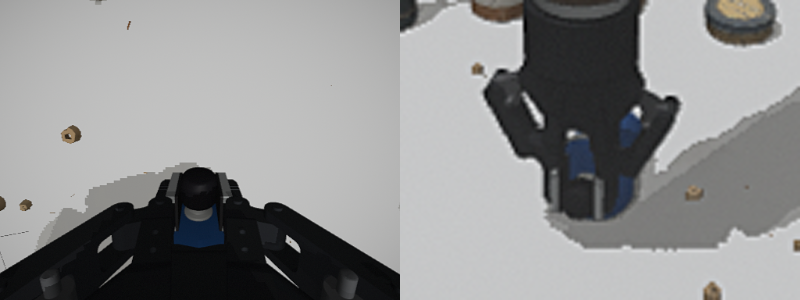

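The knob sits between the pads. I'll lift it and start turning it upright.

```bash

python3 -m inch '[[[0,0,0.2],[0,0,0],-1],[[0,0,0.3],[0,0,0],-1],[[0,0,0.3],[0.1,0,0],-1],[[0,0,0.2],[0.15,0,0],-1],[[0,0,0],[0.15,0,0],-1]]' 100
python3 -m inch '[[[0,0,0],[0.15,0,0],-1],[[0,0,0],[0.15,0,0],-1],[[0,0,0],[0.15,0,0],-1],[[0,0,0],[0.15,0,0],-1],[[0,0,0],[0.15,0,0],-1]]'
python3 -m inch '[[[0,0,0],[0.15,0,0],-1],[[0,0,0],[0.15,0,0],-1],[[0,0,0],[0,0,0],-1],[[0,0,0],[0,0,0],-1]]'
python3 - <<'E'
from h import *
o=arm.observe();print(np.round(o["joint_pos"],2))
b=arm.grab_frame("side")
cv2.imwrite("pics/s3.png",cv2.resize(b[165:315,170:370],(800,600),interpolation=2))
E
```

```text
t: 4.55
tool_pos: [0.5437, 0.3169, 0.1506]
tool_rot: [[-0.003, 1.0, 0.007], [0.949, 0.0, 0.314], [0.314, 0.008, -0.949]]
contact_force: [1.4, -0.1, -5.2]
grip_width: 0.0223
t: 5.05
tool_pos: [0.543, 0.3127, 0.1458]
tool_rot: [[0.0, 1.0, 0.003], [0.618, -0.002, 0.786], [0.786, 0.001, -0.618]]
contact_force: [-0.1, -0.2, -4.7]
grip_width: 0.0226
t: 5.45
tool_pos: [0.5419, 0.3143, 0.1448]
tool_rot: [[0.005, 1.0, -0.0], [0.419, -0.002, 0.908], [0.908, -0.004, -0.419]]
contact_force: [0.4, 0.6, -3.0]
grip_width: 0.0227
[ 0.86  1.47 -1.38  1.93  0.46  0.53 -0.33]
```

View pics/s3.png

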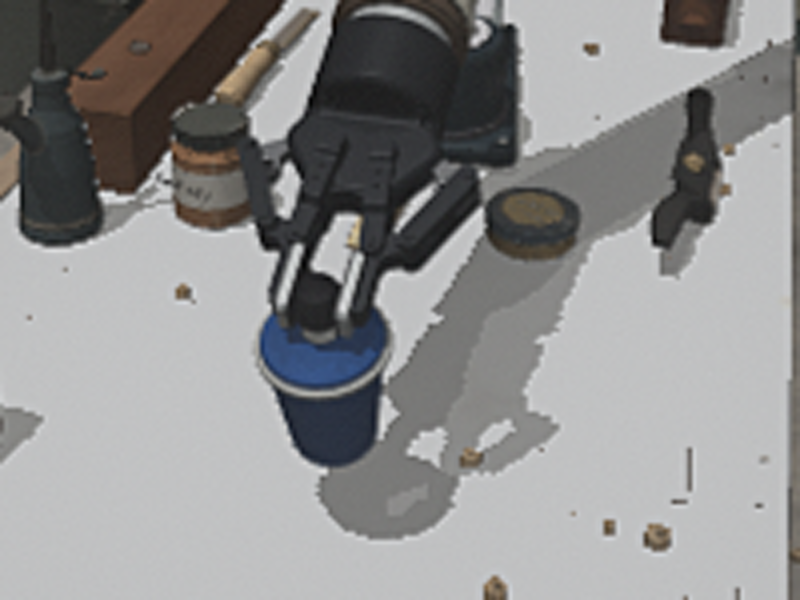

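The pot hangs from the grip about 15° short of upright, well clear of the bench. I'll turn it the rest of the way and check.

```bash

python3 -m inch '[[[0,0,0],[0.11,0,0],-1],[[0,0,0],[0.11,0,0],-1],[[0,0,0],[0.11,0,0],-1],[[0,0,0],[0,0,0],-1],[[0,0,0],[0,0,0],-1]]' 
python3 - <<'E'
from h import *
o=arm.observe();print(np.round(o["joint_pos"],2),o["ft_torque"])
b=arm.grab_frame("side");m=arm.camera_model("side");T=np.array(o["tool_pos"])
hsv=cv2.cvtColor(b,cv2.COLOR_BGR2HSV);mk=cv2.inRange(hsv,(105,100,20),(130,255,255))
n,l,s,c=cv2.connectedComponentsWithStats(mk);i=1+s[1:,4].argmax();print(s[i],c[i])
# predicted outlines for an upright pot hanging from T
for h in(-104.5,-34.5):print(h,proj(m,T+[0,0,h/1e3]))
v=cv2.resize(b[190:315,190:330],None,fx=4,fy=4,interpolation=2)
for h,r in((-104.5,23),(-34.5,31),(-32,35)):
    pts=np.array([[(proj(m,T+[r*np.cos(t)/1e3,r*np.sin(t)/1e3,h/1e3])) for t in np.linspace(0,6.28,40)]]);cv2.polylines(v,[((pts[0]-[190,190])*4).astype(np.int32)],1,(0,255,255),1)
cv2.imwrite("pics/s4.png",v)
E
```

```text
t: 6.0
tool_pos: [0.5425, 0.3146, 0.1466]
tool_rot: [[-0.002, 1.0, -0.0], [0.178, 0.001, 0.984], [0.984, 0.002, -0.178]]
contact_force: [0.8, 0.3, -2.8]
grip_width: 0.0224
[ 0.94  1.76 -1.43  1.89  0.44  0.6  -0.14] [-1.71150132e+00  3.05489175e-02  1.47494874e-03]
[233 244  32  16 335] [248.26268657 252.13432836]
-104.5 (np.float64(248.91811741824932), np.float64(278.86778031373774))
-34.5 (np.float64(248.96406260300824), np.float64(251.28138386332805))
```

View pics/s4.png

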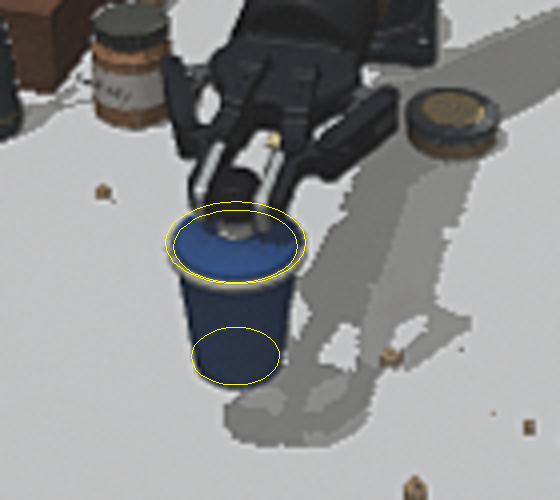

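The overlay matches flange and foot to within about 1 px, so the pot is upright. I'll lower it to the bench.

```bash

python3 -m inch '[[[0,0,-0.12],[0,0,0],-1],[[0,0,-0.12],[0,0,0],-1],[[0,0,-0.1],[0,0,0],-1],[[0,0,-0.03],[0,0,0],-1],[[0,0,0],[0,0,0],-1]]' 
for i in 1 2 3; do python3 -m inch '[[[0,0,-0.02],[0,0,0],-1],[[0,0,0],[0,0,0],-1]]' | egrep 'pos|force'; done
```

```text
t: 6.55
tool_pos: [0.5417, 0.3148, 0.1075]
tool_rot: [[0.003, 1.0, -0.0], [0.172, -0.0, 0.985], [0.985, -0.003, -0.172]]
contact_force: [0.4, -0.1, -3.8]
grip_width: 0.0229
tool_pos: [0.5418, 0.3148, 0.1065]
contact_force: [0.2, 0.5, -3.4]
tool_pos: [0.5418, 0.3147, 0.1042]
contact_force: [-0.0, 0.3, -4.4]
tool_pos: [0.5418, 0.3148, 0.1025]
contact_force: [0.3, -0.8, -2.6]
```

```bash

for i in 1 2 ; do python3 -m inch '[[[0,0,-0.02],[0,0,0],-1],[[0,0,0],[0,0,0],-1]]' | egrep 'pos|force'; done
```

```text
tool_pos: [0.5417, 0.3151, 0.1024]
contact_force: [-0.3, -1.3, 4.5]
tool_pos: [0.5417, 0.3152, 0.1023]
contact_force: [-1.8, -2.2, 10.5]
```

```bash

python3 -m inch '[[[0,0,0.03],[0,0,0],-1],[[0,0,0],[0,0,0],-1],[[0,0,0],[0,0,0],-0.2],[[0,0,0],[0,0,0],0.2],[[0,0,0],[0,0,0],1]]' 20
python3 -m inch '[[[0,0,0],[0,0,0],1],[[0,0,0],[0,0,0],1],[[0,0,0],[0,0,0],1],[[0,-0.2,0],[0,0,0],1],[[0,-0.3,0],[0,0,0],1]]' 
python3 -m inch '[[[0,-0.3,0.05],[0,0,0],1],[[0,-0.3,0.2],[-0.15,0,0],1],[[0,0,0.3],[-0.15,0,0],1],[[0,0,0.3],[-0.15,0,0],1],[[0,0,0.3],[-0.15,0,0],1]]' 
python3 - <<'E'
from h import *
b=arm.grab_frame("side");m=arm.camera_model("side")
cv2.imwrite("pics/s5.png",b)
hsv=cv2.cvtColor(b,cv2.COLOR_BGR2HSV);mk=cv2.inRange(hsv,(105,100,20),(130,255,255))
n,l,s,c=cv2.connectedComponentsWithStats(mk);i=1+s[1:,4].argmax();print(s[i],c[i])
E
```

```text
t: 8.05
tool_pos: [0.5418, 0.3147, 0.1006]
tool_rot: [[0.002, 1.0, 0.0], [0.173, -0.001, 0.985], [0.985, -0.002, -0.173]]
contact_force: [-0.2, -0.1, -0.4]
grip_width: 0.0617
t: 8.55
tool_pos: [0.54, 0.2661, 0.1015]
tool_rot: [[0.001, 1.0, -0.004], [0.171, 0.004, 0.985], [0.985, -0.002, -0.171]]
contact_force: [-0.1, -1.1, 1.1]
grip_width: 0.0857
t: 9.05
tool_pos: [0.542, 0.2043, 0.2175]
tool_rot: [[0.003, 1.0, 0.002], [0.603, -0.003, 0.798], [0.798, -0.002, -0.603]]
contact_force: [0.7, -0.6, 0.2]
grip_width: 0.0853
[235 260  30  18 356] [249.10674157 269.55617978]
```

```bash

python3 -m inch '[[[0,0.15,0.15],[-0.15,0,0],1],[[0,0.15,0.15],[-0.15,0,0],1],[[0,0.15,0],[-0.15,0,0],1],[[0,0.15,0],[-0.15,0,0],1],[[0,0.15,0],[-0.15,0,0],1]]' 
python3 -m inch '[[[0,0.1,0],[-0.15,0,0],1],[[0,0.1,0],[-0.15,0,0],1],[[0,0.1,0],[-0.127,0,0],1],[[0,0,0],[0,0,0],1],[[0,0,0],[0,0,0],1]]' 
python3 - <<'E'
from h import *
m=arm.camera_model("wrist");a=arm.grab_frame("wrist");np.save("w6.npy",m,allow_pickle=True);cv2.imwrite("pics/w6.png",a)
print(proj(m,[.542,.319,.115]),proj(m,[.542,.319,.075]))
E
```

```text
t: 9.6
tool_pos: [0.5416, 0.2799, 0.2466]
tool_rot: [[0.001, 1.0, 0.001], [0.945, -0.002, 0.327], [0.327, 0.001, -0.945]]
contact_force: [1.1, 0.0, -1.5]
grip_width: 0.0855
t: 10.1
tool_pos: [0.5402, 0.3117, 0.2455]
tool_rot: [[-0.003, 1.0, -0.001], [1.0, 0.003, 0.003], [0.003, -0.001, -1.0]]
contact_force: [0.4, -0.4, 0.1]
grip_width: 0.0855
(np.float64(254.90215678976583), np.float64(177.14063956050475)) (np.float64(254.8897271569072), np.float64(168.40052646093193))
```

View pics/w6.png

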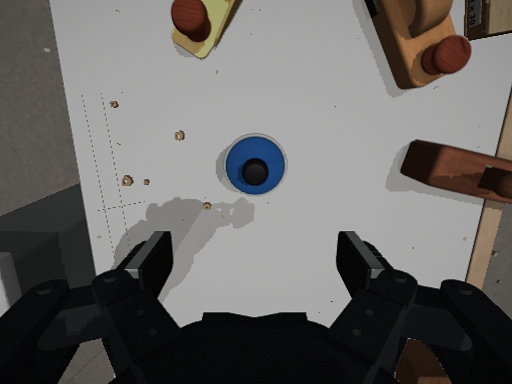

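The pot stands upright and released: the knob is at about (255,172) and the flange ring is centred at about (256,164).

```bash
python3 - <<'E'
from h import *
m=np.load("w6.npy",allow_pickle=True).item();im=cv2.imread("pics/w6.png")
hsv=cv2.cvtColor(im,cv2.COLOR_BGR2HSV);mk=cv2.inRange(hsv,(105,100,40),(130,255,255))
n,l,s,c=cv2.connectedComponentsWithStats(mk);i=1+s[1:,4].argmax()
cs=max(cv2.findContours((l==i).astype(np.uint8),0,1)[0],key=cv2.contourArea);e=cv2.fitEllipse(cv2.convexHull(cs));print(e,onz(m,*e[0],.078))
k=np.zeros(mk.shape,np.uint8);k[150:195,235:275]=(im[150:195,235:275].max(2)<45)
n,l,s,c=cv2.connectedComponentsWithStats(k);i=1+s[1:,4].argmax();print(c[i],s[i],onz(m,*c[i],.11))
# rim of well from top and side pictures
t=cv2.imread("pics/top0.png");mt=arm.camera_model("top")
g=cv2.resize(t[160:212,300:352],None,fx=4,fy=4,interpolation=2)
hs=cv2.cvtColor(g,cv2.COLOR_BGR2GRAY);_,bw=cv2.threshold(hs,110,255,0)
for q in cv2.findContours(bw,cv2.RETR_CCOMP,1)[0]:
    if cv2.contourArea(q)>1500:
        ee=cv2.fitEllipse(q);u=ee[0][0]/4+300-.375;v=ee[0][1]/4+160-.375;print(ee,onz(mt,u,v,.092))
E
```

```text
((254.75440979003906, 165.11453247070312), (57.281593322753906, 58.27510070800781), 73.97454071044922) [0.54183318 0.32322114 0.078     ]
[254.64197531 171.51146384] [242 158  26  28 567] [0.54173044 0.32333478 0.11      ]
((181.39669799804688, 194.84820556640625), (23.87588882446289, 196.48495483398438), 84.3319320678711) [ 0.51064027 -0.18948192  0.092     ]
((106.3236312866211, 97.05878448486328), (115.22010040283203, 116.89928436279297), 116.9217529296875) [ 0.5776604  -0.14234656  0.092     ]
((107.03401184082031, 96.46674346923828), (86.50463104248047, 89.33673858642578), 52.163238525390625) [ 0.57804435 -0.14283847  0.092     ]
((27.239818572998047, 13.14505386352539), (25.773836135864258, 208.55653381347656), 84.29766082763672) [ 0.6361629 -0.0915568  0.092    ]
```

```bash

python3 -m inch '[[[0.016,0.06,-0.3],[0,0,0],1],[[0,0.055,-0.4],[0,0,0],1],[[0,0,-0.4],[0,0,0],1],[[0,0,-0.18],[0,0,0],1],[[0,0,0],[0,0,0],1]]'
python3 -m inch '[[[0,0,0],[0,0,0],1],[[0,0,0],[0,0,0],1]]'
```

```text
t: 10.65
tool_pos: [0.5425, 0.3178, 0.1149]
tool_rot: [[0.005, 1.0, -0.006], [1.0, -0.005, -0.0], [-0.0, -0.006, -1.0]]
contact_force: [0.2, -0.2, 0.5]
grip_width: 0.0854
t: 10.85
tool_pos: [0.5447, 0.3218, 0.1206]
tool_rot: [[0.003, 1.0, 0.003], [1.0, -0.003, 0.005], [0.005, 0.003, -1.0]]
contact_force: [-0.4, 0.1, 0.6]
grip_width: 0.0855
```

```bash

python3 -m inch '[[[-0.03,0.015,-0.13],[0,0,0],1],[[0,0,0],[0,0,0],1],[[0,0,0],[0,0,0],1],[[0,0,0],[0,0,0],1]]'

```

```text
t: 11.25
tool_pos: [0.5404, 0.323, 0.1056]
tool_rot: [[0.001, 1.0, 0.0], [1.0, -0.001, 0.002], [0.002, 0.0, -1.0]]
contact_force: [0.4, -0.1, 0.1]
grip_width: 0.086
```

```bash

python3 -m inch '[[[0.01,0,0.015],[0,0,0],0],[[0,0,0],[0,0,0],-0.5],[[0,0,0],[0,0,0],-1],[[0,0,0],[0,0,0],-1],[[0,0,0],[0,0,0],-1]]' 40
python3 -m inch '[[[0,0,0],[0,0,0],-1],[[0,0,0],[0,0,0],-1],[[0,0,0],[0,0,0],-1],[[0,0,0],[0,0,0],-1]]'
python3 -m inch '[[[0,0,0.1],[0,0,0],-1],[[0,0,0.2],[0,0,0],-1],[[0,0,0.3],[0,0,0],-1],[[0,0,0.3],[0,0,0],-1],[[0,0,0.2],[0,0,0],-1]]'
python3 -m inch '[[[0,0,0],[0,0,0],-1],[[0,0,0],[0,0,0],-1],[[0,0,0],[0,0,0],-1]]'
```

```text
t: 11.75
tool_pos: [0.5413, 0.3229, 0.107]
tool_rot: [[0.002, 1.0, -0.0], [1.0, -0.002, 0.002], [0.002, -0.0, -1.0]]
contact_force: [-0.4, -0.6, 1.9]
grip_width: 0.025
t: 12.15
tool_pos: [0.5413, 0.3229, 0.107]
tool_rot: [[0.002, 1.0, -0.0], [1.0, -0.002, 0.003], [0.003, -0.0, -1.0]]
contact_force: [-1.5, -0.2, 2.6]
grip_width: 0.0244
t: 12.65
tool_pos: [0.5418, 0.3236, 0.2204]
tool_rot: [[0.001, 1.0, 0.002], [1.0, -0.001, 0.004], [0.004, 0.002, -1.0]]
contact_force: [0.0, -0.2, -3.2]
grip_width: 0.0247
t: 12.95
tool_pos: [0.5408, 0.3218, 0.2155]
tool_rot: [[0.002, 1.0, -0.002], [1.0, -0.002, 0.001], [0.001, -0.002, -1.0]]
contact_force: [0.6, -0.3, -4.3]
grip_width: 0.0247
```

The pot is held: the force reads its weight, about -4 N, and its foot is 107 mm below the TCP. I'll carry it past the well to look at the rim with the wrist camera.

```bash

python3 -m inch '[[[0,-0.1,0.1],[0,0,0],-1],[[0,-0.2,0.1],[0,0,0],-1],[[0.03,-0.35,0.1],[0,0,0],-1],[[0.03,-0.4,0.05],[0,0,0],-1],[[0.03,-0.4,0],[0,0,0],-1]]' 
python3 -m inch '[[[0.03,-0.4,0],[0,0,0],-1],[[0.03,-0.4,0],[0,0,0],-1],[[0.03,-0.4,0],[0,0,0],-1],[[0.03,-0.4,0],[0,0,0],-1],[[0.03,-0.4,0],[0,0,0],-1]]' 
python3 -m inch '[[[0.03,-0.4,0],[0,0,0],-1],[[0.03,-0.4,0],[0,0,0],-1],[[0.03,-0.4,0],[0,0,0],-1],[[0.03,-0.4,0],[0,0,0],-1],[[0.01,-0.25,0],[0,0,0],-1]]' 
python3 -m inch '[[[0,-0.12,0],[0,0,0],-1],[[0,0,0],[0,0,0],-1],[[0,0,0],[0,0,0],-1],[[0,0,0],[0,0,0],-1]]' 
python3 - <<'E'
from h import *
o=arm.observe();m=arm.camera_model("wrist");a=arm.grab_frame("wrist");np.save("w7.npy",[m,o],allow_pickle=True);cv2.imwrite("pics/w7.png",a)
print(proj(m,[.578,-.1425,.092]),o["tool_pos"],np.round(o["joint_pos"],2))
E
```

```text
t: 13.45
tool_pos: [0.5503, 0.1762, 0.2524]
tool_rot: [[0.001, 1.0, 0.0], [1.0, -0.001, 0.002], [0.002, 0.0, -1.0]]
contact_force: [0.5, 0.2, -3.7]
grip_width: 0.0245
t: 13.95
tool_pos: [0.5646, -0.0247, 0.2516]
tool_rot: [[0.002, 1.0, -0.001], [1.0, -0.002, 0.002], [0.002, -0.001, -1.0]]
contact_force: [0.2, -0.5, -3.6]
grip_width: 0.0247
t: 14.45
tool_pos: [0.5772, -0.2125, 0.2511]
tool_rot: [[0.006, 1.0, -0.002], [1.0, -0.006, 0.001], [0.001, -0.002, -1.0]]
contact_force: [1.0, -0.5, -4.0]
grip_width: 0.0245
t: 14.85
tool_pos: [0.5785, -0.2164, 0.2522]
tool_rot: [[-0.002, 1.0, 0.0], [1.0, 0.002, 0.003], [0.003, 0.0, -1.0]]
contact_force: [-0.2, 0.6, -4.1]
grip_width: 0.0245
(np.float64(252.53429316901412), np.float64(104.3014844629074)) [ 0.57852655 -0.21641307  0.25217379] [ 1.08  0.68 -1.14  1.62  0.64  1.26 -0.17]
```

View pics/w7.png

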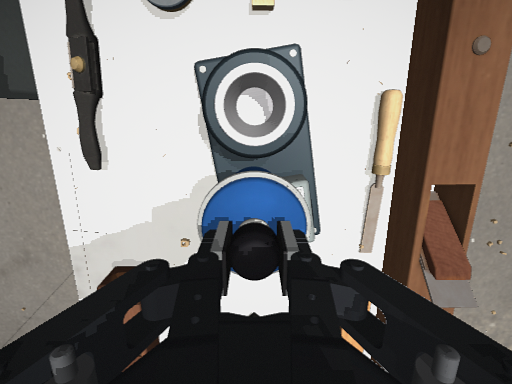

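The wrist view shows the well's white rim ring centred at about (254,104), against a prediction of (252.5,104.3). The held pot's flange shows below it at about (256,218).

```bash
python3 - <<'E'
from h import *
m,o=np.load("w7.npy",allow_pickle=True);im=cv2.imread("pics/w7.png")
g=cv2.cvtColor(im[50:162,195:315],cv2.COLOR_BGR2GRAY);_,bw=cv2.threshold(g,200,255,0)
for q in cv2.findContours(bw,cv2.RETR_CCOMP,1)[0]:
    if cv2.contourArea(q)>800:
        e=cv2.fitEllipse(q);u,v=e[0][0]+195,e[0][1]+50;p=onz(m,u,v,.092)
        print(np.round(e[1],1),u,v,p, "diam mm",(onz(m,u+e[1][1]/2,v,.092)-onz(m,u-e[1][1]/2,v,.092))[0]*1e3)
T=o["tool_pos"]
v=im[150:300,180:330].copy()
# predicted flange outline of an upright pot
pts=np.array([proj(m,T+np.array([.035*np.cos(t),.035*np.sin(t),.075-.107])) for t in np.linspace(0,6.28,60)]);cv2.polylines(im,[pts.astype(np.int32)],1,(0,255,255),1)
print("pred flange bbox",pts.min(0),pts.max(0))
h=cv2.cvtColor(v,cv2.COLOR_BGR2HSV)
mk=cv2.inRange(h,(95,80,60),(130,255,255));ys,xs=np.nonzero(mk);print("blue",xs.min()+180,xs.max()+180,ys.min()+150)
cv2.imwrite("pics/w7b.png",cv2.resize(im[30:290,150:360],None,fx=2.3,fy=2.3))
E
```

```text
[78.4 81.7] 254.4011459350586 103.75442504882812 [ 0.57983617 -0.14197811  0.092     ] diam mm 80.43563753800686
[63.6 66.3] 254.33266830444336 104.19718551635742 [ 0.57977019 -0.14239589  0.092     ] diam mm 65.27749053580523
pred flange bbox [194.39750328 171.02245592] [309.28878672 277.29783786]
blue 201 319 165
```

View pics/w7b.png

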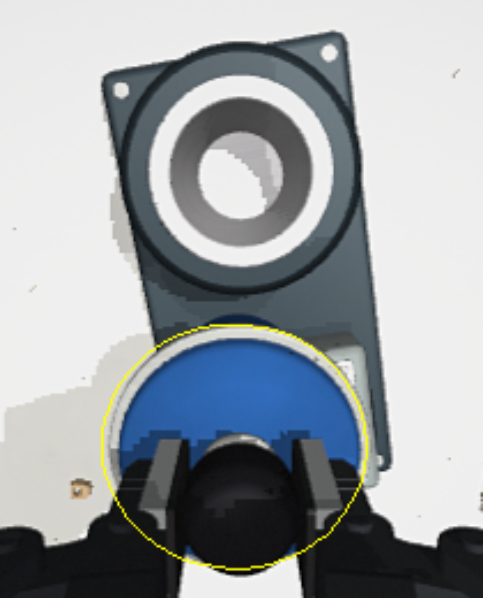

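```bash

python3 -m inch '[[[0.01,0.25,0],[0,0,0],-1],[[0,0.3,0],[0,0,0],-1],[[0,0.15,-0.1],[0,0,0],-1],[[0,0.05,-0.2],[0,0,0],-1],[[0,0,0],[0,0,0],-1]]'
python3 -m inch '[[[0,0,0],[0,0,0],-1],[[0,0,0],[0,0,0],-1],[[0,0,0],[0,0,0],-1]]' |egrep 'pos|for'
python3 -m inch '[[[0,0,0],[0,0,0],-1]]' |egrep 'pos|for'
```

```text
t: 15.4
tool_pos: [0.5777, -0.1414, 0.2201]
tool_rot: [[-0.003, 1.0, -0.004], [1.0, 0.003, 0.003], [0.003, -0.004, -1.0]]
contact_force: [-1.7, -0.7, -4.2]
grip_width: 0.0248
tool_pos: [0.5799, -0.1448, 0.2227]
contact_force: [0.4, -0.3, -3.3]
tool_pos: [0.5797, -0.1448, 0.2224]
contact_force: [-0.1, -0.2, -3.7]
```

```bash

python3 -m inch '[[[-0.005,0.03,-0.1],[0,0,0],-1],[[0,0,-0.15],[0,0,0],-1],[[0,0,-0.1],[0,0,0],-1],[[0,0,0],[0,0,0],-1],[[0,0,0],[0,0,0],-1]]'|egrep 'pos|for'
python3 -m inch '[[[0,0,0],[0,0,0],-1],[[0,0,0],[0,0,0],-1]]' |egrep 'pos|for'
```

```text
tool_pos: [0.5786, -0.1411, 0.1861]
contact_force: [0.5, -0.2, -3.1]
tool_pos: [0.5793, -0.1412, 0.1873]
contact_force: [-0.4, -0.1, -3.8]
```

Free. Lowering on in short, watched steps.

```bash
for i in 1 ; do
python3 -m inch '[[[0,0,-0.1],[0,0,0],-1],[[0,0,-0.05],[0,0,0],-1],[[0,0,0],[0,0,0],-1],[[0,0,0],[0,0,0],-1]]'|egrep 'pos|for'
python3 -m inch '[[[0,0,-0.05],[0,0,0],-1],[[0,0,-0.03],[0,0,0],-1],[[0,0,0],[0,0,0],-1],[[0,0,0],[0,0,0],-1]]'|egrep 'pos|for'
done
python3 -m inch '[[[0,0,-0.03],[0,0,0],-1],[[0,0,0],[0,0,0],-1],[[0,0,0],[0,0,0],-1]]' |egrep 'pos|for'
python3 -m inch '[[[0,0,-0.03],[0,0,0],-1],[[0,0,0],[0,0,0],-1],[[0,0,0],[0,0,0],-1]]' |egrep 'pos|for'
```

```text
tool_pos: [0.5787, -0.1412, 0.1715]
contact_force: [0.5, -0.2, -3.8]
tool_pos: [0.5788, -0.1412, 0.1637]
contact_force: [-0.0, 0.6, -2.6]
tool_pos: [0.5788, -0.1412, 0.1607]
contact_force: [0.2, 0.4, -3.4]
tool_pos: [0.5788, -0.1412, 0.1577]
contact_force: [-1.0, -0.1, -3.0]
```

```bash
for i in 1 2 3 4 ; do
python3 -m inch '[[[0,0,-0.02],[0,0,0],-1],[[0,0,0],[0,0,0],-1],[[0,0,0],[0,0,0],-1]]' |egrep 'pos|for'; done; python3 -c "
from h import *;print(arm.observe()['ft_torque'])"
```

```text
tool_pos: [0.5788, -0.1413, 0.1557]
contact_force: [-0.5, 0.3, -3.9]
tool_pos: [0.5788, -0.1413, 0.1537]
contact_force: [0.0, 0.1, -3.5]
tool_pos: [0.5787, -0.1414, 0.1517]
contact_force: [-0.8, -0.7, -2.7]
tool_pos: [0.5787, -0.1414, 0.1497]
contact_force: [0.5, -1.2, -4.0]
[-0.27919269  0.05308234 -0.00454348]
```

```bash
for i in 1 2 3 4 ; do
python3 -m inch '[[[0,0,-0.01],[0,0,0],-1],[[0,0,0],[0,0,0],-1],[[0,0,0],[0,0,0],-1]]' |egrep 'pos|for';  python3 -c "
from h import *;print(arm.observe()['ft_torque'].round(3))"; done
```

```text
tool_pos: [0.5789, -0.1414, 0.1488]
contact_force: [0.3, -1.4, -3.7]
[-0.398  0.096 -0.019]
tool_pos: [0.5788, -0.1414, 0.1478]
contact_force: [-0.6, -2.0, -3.1]
[-0.522  0.076 -0.052]
tool_pos: [0.5788, -0.1414, 0.1467]
contact_force: [-0.1, -3.3, -2.9]
[-0.634  0.102 -0.026]
tool_pos: [0.5788, -0.1414, 0.1458]
contact_force: [-0.1, -3.3, -2.5]
[-0.716  0.131  0.011]
```

```bash
for i in 1 2 ; do
python3 -m inch '[[[0,-0.007,0],[0,0,0],-1],[[0,0,0],[0,0,0],-1],[[0,0,0],[0,0,0],-1]]' |egrep 'pos|for';  python3 -c "
from h import *;print(arm.observe()['ft_torque'].round(3))"; done
```

```text
tool_pos: [0.5788, -0.1417, 0.1457]
contact_force: [-0.5, -1.6, -3.9]
[-0.521  0.069 -0.015]
tool_pos: [0.5788, -0.1422, 0.1458]
contact_force: [-0.5, -2.0, -2.7]
[-0.179  0.18  -0.01 ]
```

```bash

cat > s.py <<'E'
from h import *;o=arm.observe();print(o["t"].round(2) if hasattr(o["t"],"round") else o["t"],np.array(o["tool_pos"]).round(4),np.array(o["contact_force"]).round(1),np.array(o['ft_torque']).round(3))
E
python3 -m inch '[[[0,-0.006,0],[0,0,0],-1],[[0,0,0],[0,0,0],-1],[[0,0,0],[0,0,0],-1]]' >/dev/null; python3 s.py
for i in 1 2 3 ; do
python3 -m inch '[[[0,0,-0.01],[0,0,0],-1],[[0,0,0],[0,0,0],-1],[[0,0,0],[0,0,0],-1]]' >/dev/null;python3 s.py; done
```

```text
21.2 [ 0.579  -0.1429  0.1459] [-0.3 -0.4 -4.1] [0.004 0.023 0.025]
21.5 [ 0.5788 -0.1432  0.1448] [ 0.   0.2 -3.1] [0.004 0.004 0.018]
21.8 [ 0.5789 -0.1432  0.1438] [-0.4 -0.7 -4.9] [ 0.041 -0.027  0.04 ]
22.1 [ 0.5788 -0.1433  0.1428] [ 0.4 -0.  -3.4] [ 0.039 -0.017  0.062]
```

Free again with the torque at zero, so it is centred in y. Continuing down.

```bash

for i in 1 2 3 ; do
python3 -m inch '[[[0,0,-0.007],[0,0,0],-1],[[0,0,0],[0,0,0],-1],[[0,0,0],[0,0,0],-1]]' >/dev/null;python3 s.py; done
```

```text
22.4 [ 0.5788 -0.1432  0.1421] [ 0.1 -0.  -3.4] [ 0.068 -0.004  0.   ]
22.7 [ 0.5789 -0.1432  0.1414] [ 0.6  0.6 -3.3] [-0.03  -0.039 -0.035]
23.0 [ 0.5789 -0.1433  0.1407] [ 0.2  0.2 -3.7] [ 0.006 -0.044  0.011]
```

```bash

for i in 1 2 3 4; do
python3 -m inch '[[[0,0,-0.006],[0,0,0],-1],[[0,0,0],[0,0,0],-1],[[0,0,0],[0,0,0],-1]]' >/dev/null;python3 s.py; done
```

```text
23.3 [ 0.5789 -0.1432  0.1401] [-0.2 -0.2 -3.4] [-0.066 -0.121  0.005]
23.6 [ 0.5789 -0.1432  0.1395] [ 0.2 -0.9 -3.5] [-0.09  -0.159 -0.007]
23.9 [ 0.5789 -0.1433  0.1389] [-0.1 -0.3 -2.6] [-0.058 -0.134 -0.019]
24.2 [ 0.5789 -0.1433  0.1385] [-1.2 -0.   0.1] [-0.051  0.069 -0.025]
```

The weight came off at TCP z = 0.1385, against an expected 0.138, so the tapers have met. Releasing.

```bash

python3 -m inch '[[[0,0,0],[0,0,0],-1],[[0,0,0],[0,0,0],-1]]' 20 >/dev/null;python3 s.py
python3 -m inch '[[[0,0,0],[0,0,0],-0.2],[[0,0,0],[0,0,0],0.3],[[0,0,0],[0,0,0],1],[[0,0,0],[0,0,0],1],[[0,0,0],[0,0,0],1]]' >/dev/null;python3 s.py
python3 -m inch '[[[0,0,0],[0,0,0],1],[[0,0,0.1],[0,0,0],1],[[0,0,0.3],[0,0,0],1],[[0,0,0.3],[0,0,0],1],[[0,0,0.3],[0,0,0],1]]'
python3 -m inch '[[[-0.1,-0.1,0.2],[0,0,0],1],[[-0.3,-0.2,0],[0,0,0],1],[[-0.3,-0.2,0],[0,0,0],1],[[-0.3,-0.1,0],[0,0,0],1],[[0,0,0],[0,0,0],-1]]'
python3 - <<'E'
from h import *
t=arm.grab_frame("top");s=arm.grab_frame("side");cv2.imwrite("pics/t9.png",t);cv2.imwrite("pics/s9.png",s)
f=lambda a:cv2.resize(a,(400,400),interpolation=2)
cv2.imwrite("pics/v9.png",np.hstack([f(t[135:235,295:395]),f(s[135:225,240:330])]))
E
```

```text
24.4 [ 0.5789 -0.1433  0.1385] [-1.4  0.1  1.5] [-0.093  0.204 -0.001]
24.9 [ 0.5789 -0.1432  0.1384] [0.5 0.7 0.2] [ 0.01  -0.002 -0.   ]
t: 25.4
tool_pos: [0.5788, -0.143, 0.2401]
tool_rot: [[0.001, 1.0, 0.0], [1.0, -0.001, 0.003], [0.003, 0.0, -1.0]]
contact_force: [0.1, -0.3, 0.5]
grip_width: 0.0858
t: 25.9
tool_pos: [0.4751, -0.2062, 0.2581]
tool_rot: [[0.007, 1.0, -0.004], [1.0, -0.007, -0.0], [-0.0, -0.004, -1.0]]
contact_force: [0.4, -0.3, 0.0]
grip_width: 0.0734
```

View pics/v9.png

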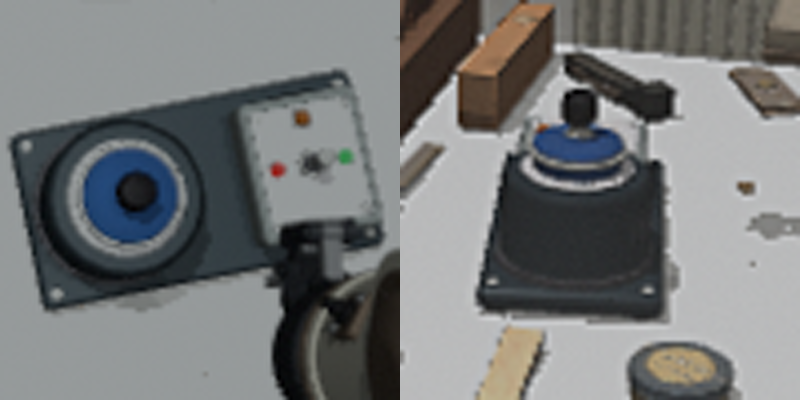

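The pot sits upright in the well with a clear gap between flange and rim. The box carries red at (278,169), green at (345,157) and the toggle at about (315,163) in the crop. Now I'll locate the toggle.

```bash
python3 - <<'E'
from h import *
t=cv2.imread("pics/t9.png");m=arm.camera_model("top");h=cv2.cvtColor(t,cv2.COLOR_BGR2HSV)
P={}
roi=np.zeros(h.shape[:2],np.uint8);roi[165:185,360:390]=255
for n,lo,hi in(("red",(0,120,80),(6,255,255)),("red2",(170,120,80),(180,255,255)),("green",(50,80,60),(85,255,255))):
    k=cv2.inRange(h,lo,hi)&roi;ys,xs=np.nonzero(k)
    if len(xs):P[n]=onz(m,xs.mean(),ys.mean(),.06);print(n,len(xs),xs.mean(),ys.mean(),P[n])
w=np.array([.579,-.1430])
for n in P:
    d=P[n][:2]-w;print(n,np.hypot(*d),np.degrees(np.arctan2(d[0],-d[1])))
e=onz(m,295+315/4,135+163/4,.1);print("bat~",e)
for a in (9,10,10.5,11):
    r=np.radians(a);print(a,w+135e-3*np.array([np.sin(r),-np.cos(r)]))
E
```

```text
red 8 363.875 177.125 [ 0.59577763 -0.25164178  0.06      ]
green 9 380.8888888888889 173.66666666666666 [ 0.60390282 -0.29887745  0.06      ]
red 0.10992963945965327 8.77887742255955
green 0.15785413942211637 9.07680909436539
bat~ [ 0.59480448 -0.268096    0.1       ]
9 [ 0.60011865 -0.27633793]
10 [ 0.6024425  -0.27594905]
10.5 [ 0.6036018  -0.27573941]
11 [ 0.60475921 -0.27551967]
```

Marks and well agree: yaw is about 9° and the toggle is at about (0.600, -0.276). I'll go in on the drum side with the jaws shut.

```bash

python3 -m inch '[[[0.25,-0.1,0],[0,0,0.1],-1],[[0.35,-0.1,0],[0,0,0.1],-1],[[0.35,-0.1,0],[0,0,0],-1],[[0.25,-0.05,0],[0,0,0],-1],[[0,0,0],[0,0,0],-1]]' >/dev/null
python3 -m inch '[[[0,0,-0.3],[0,0,0],-1],[[0,0,-0.4],[0,0,0],-1],[[0,0,0],[0,0,0],-1],[[0,0,0],[0,0,0],-1],[[0,0,0],[0,0,0],-1]]'
```

```text
t: 27.0
tool_pos: [0.6003, -0.2376, 0.1907]
tool_rot: [[-0.156, 0.988, 0.003], [0.988, 0.156, 0.002], [0.002, 0.003, -1.0]]
contact_force: [0.7, 0.2, 0.5]
grip_width: 0.0003
```

```bash

python3 -m inch '[[[-0.05,0,-0.3],[0,0,0],-1],[[0,0,-0.3],[0,0,0],-1],[[0,0,-0.2],[0,0,0],-1],[[0,0,-0.06],[0,0,0],-1],[[0,0,0],[0,0,0],-1]]'>/dev/null
python3 -m inch '[[[0,0,0],[0,0,0],-1],[[0,0,0],[0,0,0],-1]]'>/dev/null; python3 s.py
python3 - <<'E'
from h import *
a=arm.grab_frame("wrist");t=arm.grab_frame("side")
f=lambda a:cv2.resize(a,(400,300),interpolation=2)
cv2.imwrite("pics/v10.png",np.hstack([f(a),f(t[130:205,240:340])]))
E
```

```text
27.7 [ 0.595  -0.2382  0.104 ] [-0.8  1.   1.1] [0.035 0.012 0.008]
```

View pics/v10.png

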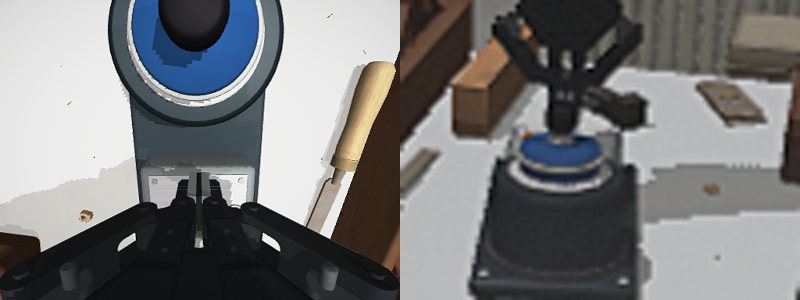

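The fingers are down on the box, on the drum side of the toggle and clear of the pot. Pushing towards green.

```bash

python3 -m inch '[[[0.008,-0.05,0],[0,0,0],-1],[[0.008,-0.05,0],[0,0,0],-1],[[0.005,-0.03,0],[0,0,0],-1],[[0,0,0],[0,0,0],-1],[[0,0,0],[0,0,0],-1]]'>/dev/null; python3 s.py
for i in 1 2 3 4 5; do python3 -m inch '[[[0.005,-0.03,0],[0,0,0],-1],[[0,0,0],[0,0,0],-1]]'>/dev/null; python3 s.py;done
```

```text
28.3 [ 0.5959 -0.2513  0.1022] [-0.3 -0.6  0. ] [-0.02   0.001 -0.003]
28.5 [ 0.5965 -0.2546  0.1023] [ 0.  -0.9  0.2] [-0.03  -0.018  0.017]
28.7 [ 0.597  -0.2578  0.1023] [-0.4 -0.6 -0.7] [0.015 0.035 0.004]
28.9 [ 0.5975 -0.2608  0.1023] [-0.6 -0.7 -0.2] [ 0.026 -0.     0.085]
29.1 [ 0.5981 -0.2634  0.1024] [0.2 0.1 1.1] [ 0.263  0.059 -0.027]
29.3 [ 0.5986 -0.2661  0.1025] [-1.   1.5  3.2] [ 0.456  0.176 -0.05 ]
```

```bash

for i in 1 2 3 ; do python3 -m inch '[[[0.004,-0.025,0],[0,0,0],-1],[[0,0,0],[0,0,0],-1]]'>/dev/null; python3 s.py;done
```

```text
29.5 [ 0.599  -0.2685  0.1025] [-1.6  2.7  2.4] [0.587 0.151 0.013]
29.7 [ 0.5994 -0.2711  0.1024] [-1.   4.3  3.2] [0.776 0.163 0.02 ]
29.9 [ 0.5997 -0.2723  0.1022] [-1.9  5.5  2.4] [ 1.229  0.283 -0.014]
```

The displacement has stopped following the command and the torque has jumped, so it is at the stop. I'll make it firm and hold for about 2 s in all.

```bash
H='x'
python3 -m inch '[[[0.002,-0.01,0],[0,0,0],-1],[[0,0,0],[0,0,0],-1],[[0,0,0],[0,0,0],-1]]'>/dev/null; python3 s.py
python3 - <<'E'
from h import *
t=arm.grab_frame("top");cv2.imwrite("pics/v11.png",cv2.resize(t[140:225,320:420],None,fx=6,fy=6,interpolation=2))
E
python3 -m inch '[[[0,0,0],[0,0,0],-1],[[0,0,0],[0,0,0],-1],[[0,0,0],[0,0,0],-1],[[0,0,0],[0,0,0],-1],[[0,0,0],[0,0,0],-1]]'>/dev/null; python3 s.py
python3 -m inch '[[[0,0,0],[0,0,0],-1],[[0,0,0],[0,0,0],-1],[[0,0,0],[0,0,0],-1],[[0,0,0],[0,0,0],-1],[[0,0,0],[0,0,0],-1]]'>/dev/null; python3 s.py
python3 -m inch '[[[0,0,0],[0,0,0],-1],[[0,0,0],[0,0,0],-1],[[0,0,0],[0,0,0],-1],[[0,0,0],[0,0,0],-1],[[0,0,0],[0,0,0],-1]]'>/dev/null; python3 s.py
python3 -m inch '[[[0,0,0],[0,0,0],-1],[[-0.015,0.1,0],[0,0,0],-1],[[-0.03,0.2,0],[0,0,0],-1],[[0,0,0],[0,0,0],-1]]'>/dev/null; python3 s.py
python3 -m inch '[[[0,0,0.2],[0,0,0],-1],[[0,0,0.4],[0,0,0],-1],[[0,0,0.4],[0,0,0],-1],[[0,0,0.4],[0,0,0],-1],[[-0.4,0,0],[0,0,0],-1]]'
python3 -m inch '[[[-0.4,-0.1,0],[0,0,0],-1],[[-0.4,-0.1,0],[0,0,0],-1],[[-0.4,-0.1,0],[0,0,0],-1],[[-0.3,-0.1,0],[0,0,0],-1],[[0,0,0],[0,0,0],-1]]'
python3 - <<'E'
from h import *
t=arm.grab_frame("top");s=arm.grab_frame("side");cv2.imwrite("pics/t12.png",t);cv2.imwrite("pics/s12.png",s)
f=lambda a:cv2.resize(a,(390,390),interpolation=2)
cv2.imwrite("pics/v12.png",np.hstack([f(t[115:245,245:395]),f(s[130:240,200:340])]))
E
```

```text
30.2 [ 0.5997 -0.2724  0.1022] [-2.   7.5  3.8] [1.619 0.446 0.012]
30.75 [ 0.5997 -0.2724  0.1022] [-2.1  8.2  3.6] [1.562 0.384 0.058]
31.25 [ 0.5997 -0.2724  0.1022] [-1.9  7.7  4. ] [1.537 0.438 0.062]
31.75 [ 0.5997 -0.2724  0.1022] [-2.5  7.7  3.8] [1.581 0.399 0.028]
32.15 [ 0.5952 -0.2425  0.1023] [ 0.2  0.9 -0.7] [ 0.005 -0.011 -0.053]
t: 32.65
tool_pos: [0.5626, -0.2453, 0.2509]
tool_rot: [[-0.155, 0.988, 0.015], [0.988, 0.155, -0.001], [-0.003, 0.015, -1.0]]
contact_force: [0.6, 0.2, 0.1]
grip_width: 0.0002
t: 33.15
tool_pos: [0.4007, -0.2894, 0.2427]
tool_rot: [[-0.147, 0.989, -0.004], [0.989, 0.147, -0.001], [-0.001, -0.005, -1.0]]
contact_force: [-0.7, -1.0, 0.2]
grip_width: -0.0
```

View pics/v12.png

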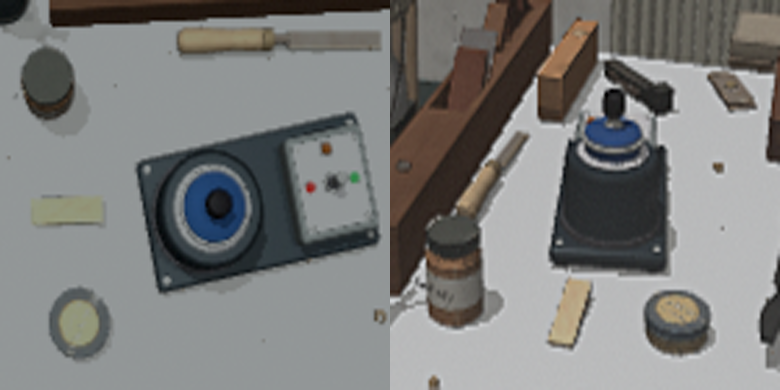

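The toggle is back in the middle between the marks, the pot is seated with its gap, and the jar, wedge and tin look unmoved. One numeric check, then I hand in.

```bash
python3 - <<'E'
from h import *
for n,(y0,y1,x0,x1) in (("top",(130,235,245,292)),("side",(180,235,195,325))):
    d=cv2.absdiff(cv2.imread(f"pics/{n}0.png"),cv2.imread("pics/%s12.png"%n[0]))[y0:y1,x0:x1].max(2);print(n,(d>40).sum(),d.mean())
d=cv2.absdiff(cv2.imread("pics/t9.png"),cv2.imread("pics/t12.png"))[160:200,360:392].max(2);print("toggle/box",(d>40).sum())
d=cv2.absdiff(cv2.imread("pics/s9.png"),cv2.imread("pics/s12.png"))[150:185,255:300].max(2);print("pot",(d>40).sum())
print(arm.hand_in())
E
```

```text
top 0 1.297061803444782
side 0 1.5121678321678322
toggle/box 83
pot 0
the job is handed in; nothing more can be done
None
```

The job is done and handed in at about 33 s of the 72 s allowed; no verdict was reported.

- **Standing the pot:** I gripped it by the knob, turned it about 80°, set it on the bench and released it. It stood upright on its own.
- **Seating it in the well:** I picked it up from above and lowered it in small steps. It touched one wall on the way down, so I moved it about 2 mm in y until the side force vanished. The weight came off at TCP height 138.5 mm (138 mm expected) with at most about 1.5 N of upward push. After release the pictures show it upright with a gap under the flange. I did not measure the squeeze between the tapers or try lifting it out.
- **Toggle:** I pushed it to its stop towards green at about 8 N, held it there for about 2.0 s and backed off. The last picture shows it centred between the marks.

**Last checks:**
- The areas around the jar, tin and wedge showed no changed pixels in either camera since the start.
- The pot showed no changed pixels between release and the end.
- The control box area showed 83 changed pixels. I put these down to the hand overlapping that area in the earlier picture, but did not confirm it.

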